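Roll the round bar into the V-block and push it home against the stop

TASK

Roll the round aluminium bar along the bench by pushing its side, up the ramp of the steel V-block until it drops into the groove, then push it by its free end along the groove until it is right up against the end stop. Only push with the fingers: never pick the bar up or carry it, and leave the loupe, the clay cup and the pumice block where they are.

Things in the scene. Friction and masses are not known exactly. Their poses are not given: they have to be found in the camera images.
- bar: Smooth round aluminium bar, diameter 36 mm, length 110 mm, 0.3 kg, lying on the bench on the robot's side of the V-block, within 10 degrees of parallel to the groove. Origin at its centre; y is its long axis, x and z turn as it rolls. Friction about 0.4, also on the fingers; pushed on its side it rolls and stops within 20 mm of a slow push's end. Its -y end (robot's right) is the free end.
- v_block: Low dark steel V-block fixed to the bench, 170 mm long. Origin at bench height under the groove's bottom, midway along; y along the groove (robot's left), x across it, away from the robot. Groove: 120 degree V, bottom at x 0, 2 mm up; far lip at x +12 mm, 9 mm up, then a flat ledge to x +36 mm. The right end (y -85 mm) is open. The seated bar's centre is at x 0, 23 mm up.
- ramp_foot (a point): Middle of the foot of the V-block's ramp, at bench height, 54 mm before the groove's bottom (x -54 mm). The ramp rises from here at 12 degrees over the block's whole length. Beware of the lamp's arm overhead: it crosses behind the groove, about 0.63 m ahead of the robot's base, from 0.45 m above the bench up.
- near_lip (a point): Middle of the groove's near lip, the top of the ramp, 9 mm above the bench, 12 mm before the groove's bottom (x -12 mm). Past it the bar drops into the groove by itself.
- stop_face (a point): Point on the inner face of the end stop, 73 mm from the V-block's origin along y, 23 mm up, in line with the seated bar's axis. The stop is an upright plate across the left end of the groove, 34 mm high, 12 mm thick, x -28 to +36 mm. Against it the bar's centre is at y +18 mm; at the start the bar's left end is 15 to 40 mm short of it, measured along y.
- loupe: Jeweller's eye loupe: short black tube with a light metal clip beside it, 26 x 61 mm, 16 mm high, loose on the bench; origin at the centre of its underside. Not to be disturbed.
- clay_cup: Small speckled clay cup, 52 mm across, 55 mm high, loose on the bench; origin at the centre of its underside. Not to be disturbed.
- pumice: Black pumice block, 42 x 62 x 28 mm, loose on the bench; origin at the centre of its underside. Not to be disturbed.

How it is judged:
On the way, in this order (a step that is already met when the one before it is completed fails the run):
1. the bar is rolled along the bench (it turns on its axis while it lies on the bench) (angle between bar's own z axis and vertical above 1 rad and height (world z) of bar below 0.0205 m and x of bar in the frame of v_block below -0.05 m).
2. the bar has dropped into the groove and lies there at rest (it may still lie a little askew) (x of bar in the frame of v_block between -0.008 and 0.008 m and z of bar in the frame of v_block below 0.0265 m and angle between the y axis of bar and the y axis of v_block, either way round below 0.15 rad and linear speed of bar below 0.01 m/s), for 0.2 s.
3. the bar in the groove is up against the stop (x of bar in the frame of v_block between -0.004 and 0.004 m and z of bar in the frame of v_block between 0.02 and 0.026 m and angle between the y axis of bar and the y axis of v_block, either way round below 0.06 rad and y of bar in the frame of v_block above 0.015 m), for 0.2 s.
At the end, for the whole second after the job is handed in: The bar lies in the groove (centre within 4 mm across and 3 mm in height of the seated place, parallel to it within 3.4 degrees), its end within 3 mm of the stop, at rest (all of step 3 and linear speed of bar below 0.01 m/s); the robot touches nothing.
It fails at once if the bar is lifted (centre more than 34 mm above the bench) (height (world z) of bar above 0.034 m).
It fails at once if one end of the bar is lifted or it is stood up (more than 11 degrees from level) (angle between bar's own y axis and vertical below 1.37 rad or angle between bar's own y axis and vertical above 1.77 rad).
It fails at once if the bar is carried: raised from the bench by the fingers without lying on the V-block (contact force between bar and the fingers above 1 N and contact force between bar and v_block below 0.01 N and height (world z) of bar above 0.0225 m).
It fails at once if the loupe, the clay cup or the pumice block is moved more than 15 mm (distance of any of loupe, clay_cup, pumice from where it was at the start of the episode above 0.015 m).
It also fails if it takes over 45 s, if anything falls off the work surface, if the arm or the gripper's body presses on something with over 40 N, if the wrist force passes 120 N, or if a joint passes its speed limit or range.

ROBOT

A 7-joint arm with a two-finger parallel gripper is mounted at the origin on a cart in front of the work surface, level with it; the furniture and walls round the work are solid. World frame = base frame: x ahead of the robot, y to its left, z up, the work surface at z = 0. Lengths are in m, angles in rad, forces in N, time in s.
With the tool pointing down it reaches from about 0.425 to 0.875 m from the base axis. Payload 4.7 kg.
Tool frame: the origin (TCP) lies midway between the tips of the shut fingers; the grasp point (between the pads) lies 19 mm behind it; x points along the fingers, z is the direction in which the jaws open and shut, and the axes are right-handed (so a half turn about x gives the same grasp; the last joint's range is limited). The gripper opens to 87 mm and grips with 3 to 60 N. Pads are 19 mm wide; open, the fingers measure 117 mm over their backs; the gripper's body (75 mm by 190 mm) begins 51 mm behind the grasp point.
Start: joints at [-1.318, 0.321, -0.07, 1.45, 0.023, 1.371, -0.057], TCP at [0.154, 0.632, 0.223] pointing down, gripper open.
Joint ranges: [-2.86, 2.86], [-0.3, 2.09], [-1.38, 1.24], [0.06, 2.45], [-1.56, 4.7], [0.09, 2.05], [-2.69, 2.69]. Speed limits (rad/s): [2.57, 2.57, 3.14, 3.14, 3.14, 3.14, 3.14].

INTERFACE

Orientations are given as a rotation vector (axis times angle).
In Python, from bench import ctrl, vision, close_job gives the robot as it stands. The module is installed in compiled form; this text tells all that it offers.
- The arm moves only by the tool servo_tool, never from a script. Its argument "commands" is a list that holds one entry, the list of rows, each a list of 7 numbers: the turn, a rotation vector about the tool's x, y, z in degrees, then the shift along the tool's x, y, z in mm, then the finger opening in mm, from 0 to 87. In form: [[[wx, wy, wz, x, y, z, grip], ...]]. A call has 1 to 5 rows; each row is the pose to reach, as a shift and turn from the pose commanded when the call began, along the tool's axes at that moment; what a row does not reach only later rows make up. A row lasts 1/8 s, in which the tool goes at most 62.5 mm and 10.7 degrees, less where a joint would pass 70% of its speed; a pose out of reach is approached as far as the arm can. A call with a gripper value outside its range is refused whole. The fingers move at their own pace and stop on an object; "newtons" is the grip in N (left out, the last holds). Time passes only in rows, so rows that repeat a pose let the fingers close. It gives the time, the measured TCP pose, the force and the opening at its end, in the units of the state.
- ctrl.get_state(): the state, without advancing time (a new reading comes with each control period).
- vision.get_image(name): name is "scene" or "top" or "wrist"; returns the picture (384x512x3 uint8, red, green, blue); there is no depth.
- vision.camera_info(name): a dict with "fov_y" (degrees; the focal length in pixels is half the picture's height over the tangent of half this angle, whatever the lens; pixels are square), "cx", "cy" (the principal point, pixels), "pose" (4x4, takes a point from camera to world coordinates). Camera axes: x right, y down, z forward; pixel columns grow to the right and rows downward; lengths in m; the calibration is good to about 2 mm. A picture is of the moment at which its call begins: read the wrist's pose just before it. camera_info takes no time and is no camera call; for the wrist camera it gives the pose at the moment of the call.
- close_job(): hands the job in, once; it reports no verdict.
The state is a dict: "time": time; "joint_positions": joint angles; "qd": joint speeds; "joint_torque": joint torques, N m; "position": TCP position; "tool_rot": TCP orientation; "ft_force": force on the tool from outside, world axes, zero at the start; "torque": the same for the moment, N m; "grip_width": opening from 0.0 (shut) to 1.0 (fully open).
Only numpy, scipy, OpenCV 4.12 (cv2) and the standard library are available. Lean on these libraries where they do the work, as an engineer would, in place of code of your own. Each camera call takes 0.05 s, during which the arm holds its last target. There are 200 camera calls.

## Working session

There is one attempt and no reset: what is moved stays moved. The work goes in short steps, Python scripts to look and compute and a tool call to move; the robot and the scene stay as the last step left them, time stands still between calls to the robot, and variables do not carry over. Pictures are saved under pics/ and viewed, about 8 in all and at most 12, crops included, and the job is handed in when it is done.

Besides the shell and the picture viewer there is one more tool, called after "Call:" by a JSON object that holds its "api" and its "payload", one argument or row to a line. servo_tool: Moves the arm, as the interface text tells. Its arguments: {"type":"object","properties":{"commands":{"type":"array"},"newtons":{"type":"number"}},"required":["commands"]}

```bash
mkdir -p pics; python3 - <<'E'
from bench import ctrl, vision
import cv2,numpy as np
for n in("top","scene"):
    im=vision.get_image(n); cv2.imwrite(f"pics/{n}0.png",im[:,:,::-1]); 
    i=vision.camera_info(n); print(n,i["fov_y"],i["cx"],i["cy"],[k for k in i]); print(np.round(i["pose"],4).tolist())
s=ctrl.get_state()
print({k:np.round(v,3).tolist() for k,v in s.items()})
E
```

```text
top 52.17564279019959 242.45211264661012 192.84794245598212 ['fov_y', 'cx', 'cy', 'pose']
[[0.001, -0.9959, 0.0904, 0.4794], [-0.9993, 0.0024, 0.0367, 0.2363], [-0.0368, -0.0903, -0.9952, 0.8871], [0.0, 0.0, 0.0, 1.0]]
scene 48.98151149389463 250.30976249959886 195.37354913412392 ['fov_y', 'cx', 'cy', 'pose']
[[-0.9224, -0.2539, 0.2909, 0.3201], [-0.386, 0.6266, -0.677, 0.8177], [-0.0104, -0.7368, -0.676, 0.6147], [0.0, 0.0, 0.0, 1.0]]
{'time': 0.1, 'joint_positions': [-1.318, 0.322, -0.07, 1.452, 0.023, 1.371, -0.057], 'qd': [-0.0, -0.002, -0.001, -0.002, -0.001, -0.001, -0.0], 'joint_torque': [-0.0, -49.257, -0.406, -31.34, -0.064, 0.039, 0.0], 'position': [0.154, 0.631, 0.222], 'tool_rot': [-1.033, 1.314, 1.031], 'ft_force': [-0.35, 1.518, -0.018], 'torque': [-0.009, 0.056, 0.024], 'grip_width': 1.006}
```

View pics/top0.png

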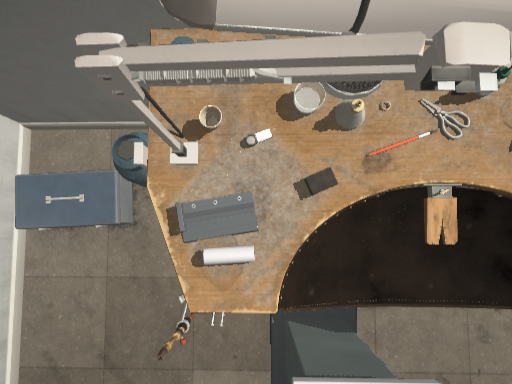

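View pics/scene0.png

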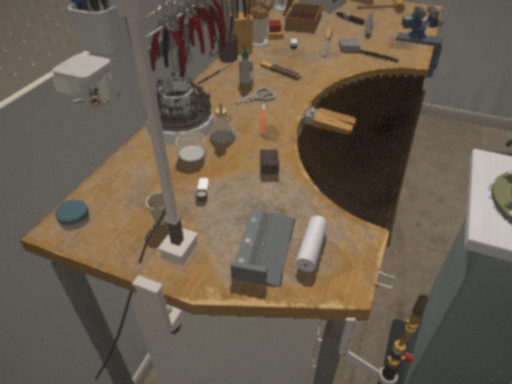

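```bash
python3 - <<'E'
import cv2
im=cv2.imread("pics/top0.png")[180:280,165:275]
im=cv2.resize(im,None,fx=6,fy=6,interpolation=cv2.INTER_CUBIC)
for i in range(0,110,10): cv2.putText(im,str(165+i),(i*6,8),0,.35,(0,255,255)); cv2.line(im,(i*6,0),(i*6,600),(0,255,255) if 0 else (0,160,160),1)
for i in range(0,100,10): cv2.putText(im,str(180+i),(0,i*6),0,.35,(0,255,255)); cv2.line(im,(0,i*6),(660,i*6),(0,160,160),1)
cv2.imwrite("pics/crop0.png",im)
E
```

```text
(no output)
```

View pics/crop0.png

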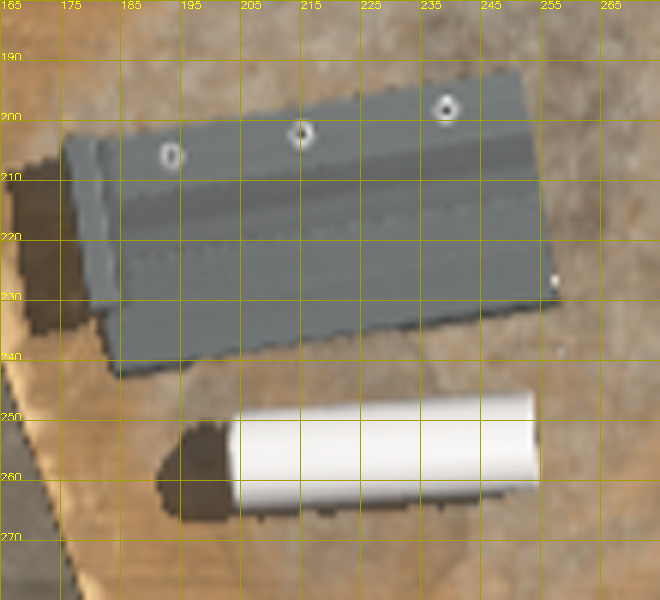

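```bash
cat > h.py <<'E'
import numpy as np
from bench import ctrl, vision
def ray(n,u,v,z,ci=None):
    i=ci or vision.camera_info(n); f=192/np.tan(np.radians(i["fov_y"]/2)); P=np.array(i["pose"])
    d=P[:3,:3]@[(u-i["cx"])/f,(v-i["cy"])/f,1]; return P[:3,3]+d*(z-P[2,3])/d[2]
def proj(n,p,ci=None):
    i=ci or vision.camera_info(n); f=192/np.tan(np.radians(i["fov_y"]/2)); P=np.array(i["pose"])
    c=P[:3,:3].T@(np.array(p)-P[:3,3]); return c[:2]/c[2]*f+[i["cx"],i["cy"]]
E
python3 - <<'E'
from h import *
g=lambda x,y,z: ray("top",165+x/6,180+y/6,z)
L,R,F=g(118,375,0),g(556,300,0),g(519,68,.009)
print("foot",L,R,np.linalg.norm(L-R),"want .170; depth",np.linalg.norm((F-R)[:2]),"want .090")
ey=(L-R)/np.linalg.norm(L-R); ex=np.array([ey[1],-ey[0],0]); yaw=np.arctan2(-ey[0],ey[1]);print("yaw",np.degrees(yaw),"F in axes",(F-R)@ex)
Gr=g(533,165,.002);O=(L+R)/2+.054*ex; print("O",O,"groove right end in V",(Gr-O)@ex,(Gr-O)@ey)
lo,ro=g(118,300,.034),g(95,140,.034)
for p in(lo,ro):print("stop inner",(p-O)@ex,(p-O)@ey)
B=[g(*p,.018) for p in((230,415),(235,505),(530,393),(538,487))]
l=(B[0]+B[1])/2;r=(B[2]+B[3])/2;c=(l+r)/2;d=l-r
print("bar",c,"len",np.linalg.norm(d),"dia",np.linalg.norm(B[0]-B[1]),"yaw",np.degrees(np.arctan2(-d[0],d[1])),"inV",(c-O)@ex,(c-O)@ey,"left end y",(l-O)@ey, "r",(r-O)@ey)
for n,u,v in(("cup",209,117),("loupe",257,138),("pumice",316,182)):
  p=ray("top",u,v,.02);print(n,p,(p-O)@ex,(p-O)@ey)
from scipy.spatial.transform import Rotation as R_
s=ctrl.get_state();print(R_.from_rotvec(s["tool_rot"]).as_matrix().round(3))
w=vision.camera_info("wrist");print(w["fov_y"],np.round(w["pose"],3).tolist())
E
```

```text
foot [0.44762588 0.39958373 0.        ] [0.47592682 0.23470099 0.        ] 0.16729393492945085 want .170; depth 0.0876585577439581 want .090
yaw 9.739501902950723 F in axes 0.08765047829979995
O [0.51499805 0.32627748 0.        ] groove right end in V -0.0027134222507280022 -0.08380109380689621
stop inner -0.027143452224685696 0.07308220283538294
stop inner 0.03180828478975583 0.07239584610289666
bar [0.42124125 0.29822254 0.018     ] len 0.11090169600789938 dia 0.032753317178489186 yaw 3.9476692038898955 inV -0.09715151453717402 -0.011789850024530797 left end y 0.043377927162894764 r -0.06695762721195637
cup [0.73111397 0.34442301 0.02      ] 0.2160707096134492 -0.01867610002794525
loupe [0.6818304  0.23571333 0.02      ] 0.14910716507225444 -0.11748170591501263
pumice [0.58185379 0.10553197 0.02      ] 0.028548867602092028 -0.22887382983215998
[[-0.    -0.972  0.237]
 [-0.002  0.237  0.972]
 [-1.    -0.    -0.002]]
60.37607729915079 [[0.236, 0.929, 0.284, 0.076], [0.972, -0.225, -0.07, 0.651], [-0.001, 0.292, -0.956, 0.384], [0.0, 0.0, 0.0, 1.0]]
```

Call:
{"api": "servo_tool", "payload": {
  "commands": [
    [[-5, 0, 0, 0, -40, -38, 60], [-10, 0, 0, 0, -80, -76, 60], [-15, 0, 0, 20, -120, -114, 60], [-20, 0, 0, 40, -160, -151, 60], [-23.4, 0, 0, 60, -200, -189, 60]]
  ],
  "newtons": 20
}}

```text
time: 0.72
position: [0.3042, 0.3988, 0.1618]
tool_rot: [-1.335, 1.123, 1.335]
ft_force: [0.6, 0.3, -0.3]
grip_width: 0.695
```

Call:
{"api": "servo_tool", "payload": {
  "commands": [
    [[0, 0, 0, 20, -13, -40, 60], [0, 0, 0, 40, -26, -80, 60], [0, 0, 0, 60, -39, -110, 60], [0, 0, 0, 80, -51, -120, 60], [0, 0, 0, 80, -51, -120, 60]]
  ]
}}

```text
time: 1.35
position: [0.3735, 0.2891, 0.0811]
tool_rot: [-1.332, 1.129, 1.332]
ft_force: [-0.1, -0.4, 0.1]
grip_width: 0.692
```

```bash
python3 - <<'E'
from h import *
import cv2,json
from scipy.spatial.transform import Rotation as R_
i=vision.camera_info("wrist");im=vision.get_image("wrist")
cv2.imwrite("pics/w1.png",im[:,:,::-1]); 
s=ctrl.get_state();print(s["time"],s["position"],R_.from_rotvec(s["tool_rot"]).as_matrix().round(3).tolist(),s["grip_width"])
json.dump({k:np.array(v).tolist() for k,v in i.items()},open("w1.json","w"))
E
```

```text
1.4 [0.37336622 0.29058478 0.08212534] [[-0.001, -0.986, -0.168], [-0.001, -0.168, 0.986], [-1.0, 0.002, -0.001]] 0.6866944187286117
```

View pics/w1.png

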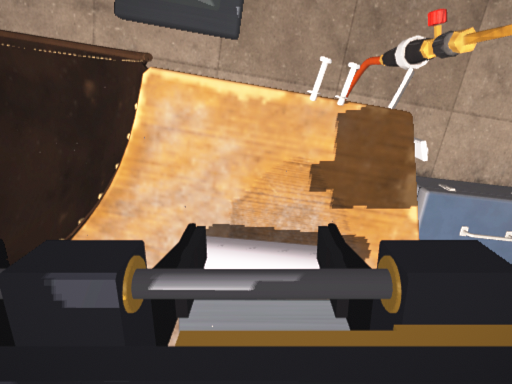

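```bash
python3 - <<'E'
from h import *
import json
ci=json.load(open("w1.json"))
O=np.array([.515,.3263,0]);a=np.radians(9.7);ex=np.array([np.cos(a),np.sin(a),0]);ey=np.array([-np.sin(a),np.cos(a),0])
for u,v in((215,236),(310,242)):
  p=ray("wrist",u,v,.018,ci);print(p,(p-O)@ex,(p-O)@ey)
p=np.array([.3734,.2906,.082]);print("tcp",(p-O)@ex,(p-O)@ey)
for e in(-.035,.035):print(proj("wrist",p+e*ey,ci))
E
```

```text
[0.40530126 0.2595336  0.018     ] -0.11937985694540539 -0.04732879758154982
[0.39821018 0.33052239 0.018     ] -0.11440870347103434 0.023839870793805736
tcp -0.14559068207345227 -0.011331517700067663
[198.5158622  242.68589578]
[328.5309726  242.62092862]
```

Call:
{"api": "servo_tool", "payload": {
  "commands": [
    [[0, 0, 0, 25, 0, 0, 60], [0, 0, 0, 50, 0, 0, 60], [0, 0, 0, 71, 0, 0, 60], [0, 0, 0, 71, -5, 0, 60], [0, 0, 0, 71, -10, 0, 60]]
  ]
}}

```text
time: 2.02
position: [0.3846, 0.2941, 0.0129]
tool_rot: [-1.333, 1.121, 1.333]
ft_force: [-0.1, 1.0, -0.6]
grip_width: 0.69
```

Call:
{"api": "servo_tool", "payload": {
  "commands": [
    [[0, 0, 0, 0, -5, 0, 60], [0, 0, 0, 0, -10, 0, 60], [0, 0, 0, 0, -14, 0, 60], [0, 0, 0, 0, -18, 0, 60], [0, 0, 0, 0, -22, 0, 60]]
  ]
}}

```text
time: 2.65
position: [0.4057, 0.2964, 0.0115]
tool_rot: [-1.333, 1.124, 1.333]
ft_force: [-1.0, 0.2, 0.0]
grip_width: 0.687
```

```bash
python3 - <<'E'
from h import *
import cv2
print(ctrl.get_state()["position"])
a=vision.get_image("top")[180:280,165:275]
im=cv2.resize(a,None,fx=5,fy=5,interpolation=cv2.INTER_CUBIC)
cv2.imwrite("pics/t2.png",im[:,:,::-1])
E
```

```text
[0.40567926 0.29635208 0.0115436 ]
```

View pics/t2.png

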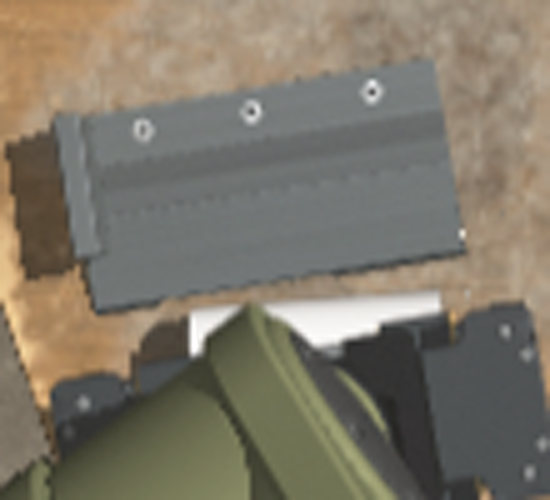

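Call:
{"api": "servo_tool", "payload": {
  "commands": [
    [[0, 0, 0, 0, -4, 0, 60], [0, 0, 0, 0, -8, 0, 60], [0, 0, 0, 0, -12, 0, 60], [0, 0, 0, 0, -16, 0, 60], [0, 0, 0, 0, -20, 0, 60]]
  ]
}}

```text
time: 3.32
position: [0.4254, 0.2998, 0.0116]
tool_rot: [-1.333, 1.124, 1.333]
ft_force: [-1.1, -0.4, 1.2]
grip_width: 0.691
```

Call:
{"api": "servo_tool", "payload": {
  "commands": [
    [[0, 0, 0, 0, -4, 0, 60], [0, 0, 0, 0, -8, 0, 60], [0, 0, 0, 0, -12, 0, 60], [0, 0, 0, 0, -16, 0, 60], [0, 0, 0, 0, -16, 0, 60]]
  ]
}}

```text
time: 3.95
position: [0.4413, 0.3025, 0.0116]
tool_rot: [-1.333, 1.124, 1.333]
ft_force: [-2.6, -0.6, 1.5]
grip_width: 0.693
```

```bash
python3 - <<'E'
from h import *
import cv2
print(ctrl.get_state()["position"])
a=vision.get_image("top")[180:280,165:275]
im=cv2.resize(a,None,fx=5,fy=5,interpolation=cv2.INTER_CUBIC)
cv2.imwrite("pics/t3.png",im[:,:,::-1])
E
```

```text
[0.44125643 0.30245946 0.01155816]
```

View pics/t3.png

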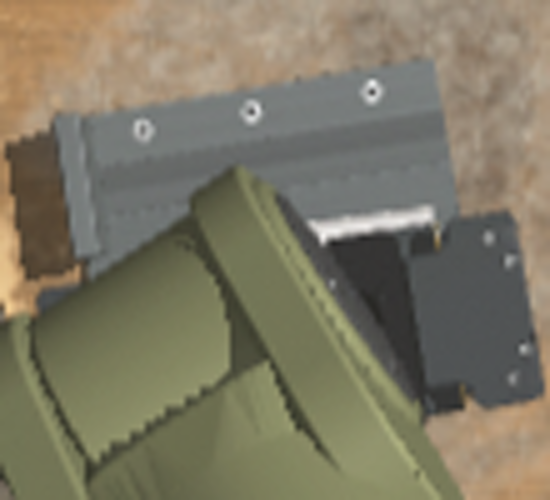

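Call:
{"api": "servo_tool", "payload": {
  "commands": [
    [[0, 0, 0, 0, -4, 0, 60], [0, 0, 0, 0, -8, 0, 60], [0, 0, 0, 0, -12, 0, 60], [0, 0, 0, 0, -16, 0, 60], [0, 0, 0, 0, -20, 0, 60]]
  ]
}}

```text
time: 4.62
position: [0.4609, 0.3059, 0.0116]
tool_rot: [-1.333, 1.124, 1.333]
ft_force: [-4.1, -0.6, 2.6]
grip_width: 0.687
```

Call:
{"api": "servo_tool", "payload": {
  "commands": [
    [[0, 0, 0, 0, -3, 0, 60], [0, 0, 0, 0, -6, 0, 60], [0, 0, 0, 0, -9, 0, 60], [0, 0, 0, 0, -12, 0, 60], [0, 0, 0, 0, -15, 0, 60]]
  ]
}}

```text
time: 5.25
position: [0.4772, 0.3085, 0.0118]
tool_rot: [-1.334, 1.121, 1.331]
ft_force: [0.3, 0.3, 0.4]
grip_width: 0.692
```

Call:
{"api": "servo_tool", "payload": {
  "commands": [
    [[0, 0, 0, 0, -2, 0, 60], [0, 0, 0, 0, -3, 0, 60], [0, 0, 0, 0, -4, 0, 60], [0, 0, 0, 0, -5, 0, 60], [0, 0, 0, 0, -5, 0, 60]]
  ]
}}

```text
time: 5.88
position: [0.4805, 0.3092, 0.0116]
tool_rot: [-1.333, 1.124, 1.333]
ft_force: [-0.5, 0.1, 0.7]
grip_width: 0.691
```

```bash
python3 - <<'E'
from h import *
import cv2
p=ctrl.get_state()["position"];print(p)
a=vision.get_image("top")[180:280,165:275]
im=cv2.resize(a,None,fx=5,fy=5,interpolation=cv2.INTER_CUBIC)
cv2.imwrite("pics/t4.png",im[:,:,::-1])
E
```

```text
[0.48045343 0.30922436 0.0115951 ]
```

View pics/t4.png

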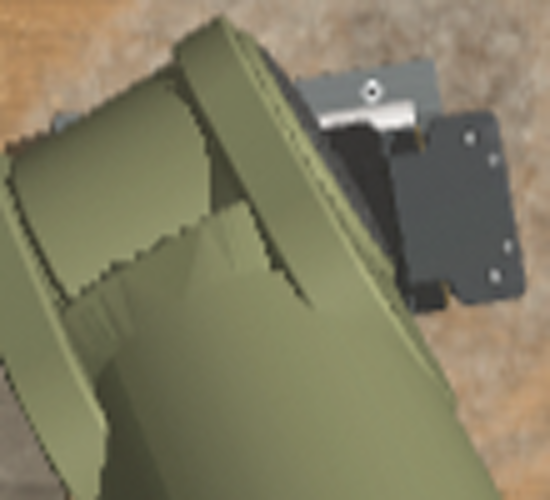

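Call:
{"api": "servo_tool", "payload": {
  "commands": [
    [[0, 0, 0, 0, 10, 0, 60], [0, 0, 0, -20, 18, 0, 60], [0, 0, 0, -60, 18, 0, 30], [0, 0, 0, -80, 18, -40, 0], [0, 0, 0, -80, 0, -90, 0]]
  ]
}}

```text
time: 6.55
position: [0.4953, 0.2219, 0.0937]
tool_rot: [-1.335, 1.118, 1.336]
ft_force: [2.1, -0.2, -0.2]
grip_width: 0.432
```

```bash
python3 - <<'E'
from h import *
import cv2
s=ctrl.get_state();p=s["position"];print(p,s["grip_width"])
O=np.array([.515,.3263,0]);a=np.radians(9.7);ex=np.array([np.cos(a),np.sin(a),0]);ey=np.array([-np.sin(a),np.cos(a),0])
print("tcp",(p-O)@ex,(p-O)@ey)
r=ray("top",165+415/5,180+110/5,.03);print("right end",(r-O)@ex,(r-O)@ey)
a=vision.get_image("top")[180:280,165:275]
im=cv2.resize(a,None,fx=5,fy=5,interpolation=cv2.INTER_CUBIC)
cv2.imwrite("pics/t5.png",im[:,:,::-1])
E
```

```text
[0.49528206 0.22190136 0.09366943] 0.43222737509698395
tcp -0.037026105512182314 -0.0995838338526771
right end 0.00987775966819433 -0.0732527932612665
```

View pics/t5.png

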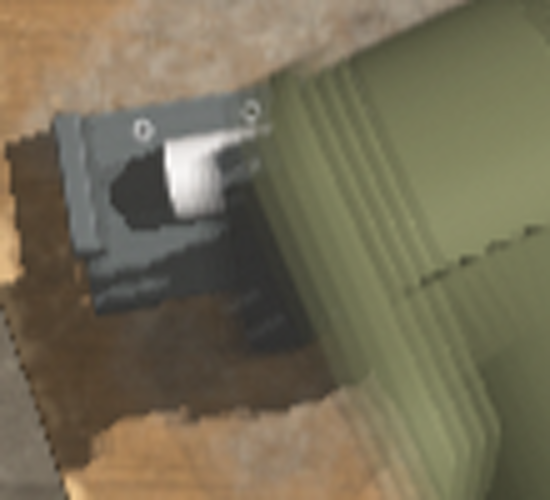

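Call:
{"api": "servo_tool", "payload": {
  "commands": [
    [[0, 0, 0, 0, -15, -14, 0], [0, 0, 0, 0, -37, -14, 0], [0, 0, 0, 20, -37, -14, 0], [0, 0, 0, 55, -37, -14, 0], [0, 0, 0, 79, -37, -14, 0]]
  ]
}}

```text
time: 7.22
position: [0.5329, 0.2128, 0.0109]
tool_rot: [-1.332, 1.126, 1.334]
ft_force: [-0.5, -0.3, 0.3]
grip_width: 0.004
```

```bash
python3 - <<'E'
from h import *
s=ctrl.get_state();p=s["position"];print(p,s["grip_width"])
O=np.array([.515,.3263,0]);a=np.radians(9.7);ex=np.array([np.cos(a),np.sin(a),0]);ey=np.array([-np.sin(a),np.cos(a),0])
print("tcp",(p-O)@ex,(p-O)@ey,s["ft_force"])
r=ray("top",165+168/5,180+183/5,.023);print("left end",(r-O)@ex,(r-O)@ey)
E
```

```text
[0.5328753  0.21279491 0.01093199] 0.0042290697688925375
tcp -0.0015046615498405314 -0.11489415642847457 [-0.45803938 -0.32604467  0.34666959]
left end -0.002944778812609436 0.03993939393229271
```

Call:
{"api": "servo_tool", "payload": {
  "commands": [
    [[0, 0, 0, -4, 1.5, 6, 0], [0, 0, 0, -4, 1.5, 12, 0], [0, 0, 0, -4, 1.5, 18, 0], [0, 0, 0, -4, 1.5, 23, 0], [0, 0, 0, -4, 1.5, 28, 0]]
  ]
}}

```text
time: 7.85
position: [0.5283, 0.2408, 0.017]
tool_rot: [-1.333, 1.123, 1.333]
ft_force: [-0.1, -0.1, 0.1]
grip_width: 0.003
```

Call:
{"api": "servo_tool", "payload": {
  "commands": [
    [[0, 0, 0, 0, 0, 4, 0], [0, 0, 0, 0, 0, 8, 0], [0, 0, 0, 0, 0, 12, 0], [0, 0, 0, 0, 0, 16, 0], [0, 0, 0, 0, 0, 20, 0]]
  ]
}}

```text
time: 8.48
position: [0.525, 0.26, 0.0166]
tool_rot: [-1.333, 1.124, 1.333]
ft_force: [1.2, -2.0, 1.3]
grip_width: 0.004
```

Call:
{"api": "servo_tool", "payload": {
  "commands": [
    [[0, 0, 0, 0, 0, 2, 0], [0, 0, 0, 0, 0, 4, 0], [0, 0, 0, 0, 0, 6, 0], [0, 0, 0, 0, 0, 8, 0], [0, 0, 0, 0, 0, 8, 0]]
  ]
}}

```text
time: 9.1
position: [0.5234, 0.2684, 0.0166]
tool_rot: [-1.333, 1.123, 1.333]
ft_force: [0.5, -0.8, 1.3]
grip_width: 0.001
```

Call:
{"api": "servo_tool", "payload": {
  "commands": [
    [[0, 0, 0, 0, 0, 1, 0], [0, 0, 0, 0, 0, 2, 0], [0, 0, 0, 0, 0, 3, 0], [0, 0, 0, 0, 0, 4, 0], [0, 0, 0, 0, 0, 5, 0]]
  ]
}}

```text
time: 9.72
position: [0.5226, 0.2729, 0.0166]
tool_rot: [-1.333, 1.124, 1.333]
ft_force: [0.1, -2.4, 1.4]
grip_width: 0.004
```

Call:
{"api": "servo_tool", "payload": {
  "commands": [
    [[0, 0, 0, 0, 0, 1, 0], [0, 0, 0, 0, 0, 1.5, 0], [0, 0, 0, 0, 0, 2, 0], [0, 0, 0, 0, 0, 2.5, 0], [0, 0, 0, 0, 0, 3, 0]]
  ]
}}

```text
time: 10.35
position: [0.5221, 0.2758, 0.0166]
tool_rot: [-1.333, 1.124, 1.333]
ft_force: [0.8, -3.2, 1.7]
grip_width: 0.006
```

Call:
{"api": "servo_tool", "payload": {
  "commands": [
    [[0, 0, 0, 0, 0, 0.5, 0], [0, 0, 0, 0, 0, 1, 0], [0, 0, 0, 0, 0, 1.5, 0], [0, 0, 0, 0, 0, 2, 0], [0, 0, 0, 0, 0, 2.5, 0]]
  ]
}}

```text
time: 10.98
position: [0.5217, 0.2783, 0.0166]
tool_rot: [-1.333, 1.124, 1.333]
ft_force: [1.4, -2.2, 1.2]
grip_width: 0.003
```

Call:
{"api": "servo_tool", "payload": {
  "commands": [
    [[0, 0, 0, 0, 0, 0.5, 0], [0, 0, 0, 0, 0, 1, 0], [0, 0, 0, 0, 0, 1.5, 0], [0, 0, 0, 0, 0, 2, 0], [0, 0, 0, 0, 0, 2.5, 0]]
  ]
}}

```text
time: 11.6
position: [0.5215, 0.2796, 0.0166]
tool_rot: [-1.334, 1.126, 1.332]
ft_force: [1.0, -6.7, 2.1]
grip_width: 0.006
```

```bash
python3 - <<'E'
from h import *
import cv2
O=np.array([.515,.3263,0]);a=np.radians(9.7);ex=np.array([np.cos(a),np.sin(a),0]);ey=np.array([-np.sin(a),np.cos(a),0])
s=ctrl.get_state();print((s["position"]-O)@ey,s["ft_force"])
ims=[vision.get_image("top")[195:255,170:230],vision.get_image("scene")[200:290,225:335]]
cv2.imwrite("pics/t6.png",np.hstack([cv2.resize(i,(400,int(400*i.shape[0]/i.shape[1])),interpolation=cv2.INTER_CUBIC)[:327,:,::-1] for i in ims]))
E
```

```text
-0.04713821583603641 [ 1.02063121 -6.70077577  2.100198  ]
```

View pics/t6.png

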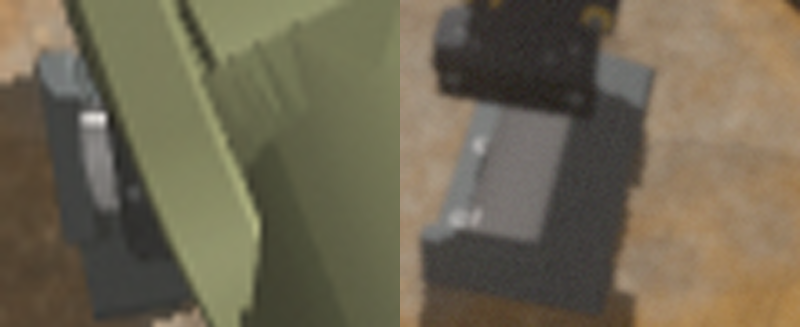

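Call:
{"api": "servo_tool", "payload": {
  "commands": [
    [[0, 0, 0, 0, 0, 0.5, 0], [0, 0, 0, 0, 0, 1, 0], [0, 0, 0, 0, 0, 1, 0]]
  ]
}}

```text
time: 12.08
position: [0.5215, 0.2796, 0.0166]
tool_rot: [-1.334, 1.127, 1.331]
ft_force: [0.7, -6.2, 2.8]
grip_width: 0.006
```

Call:
{"api": "servo_tool", "payload": {
  "commands": [
    [[0, 0, 0, 0, 0, 1, 0], [0, 0, 0, 0, 0, 2, 0], [0, 0, 0, 0, 0, 3, 0], [0, 0, 0, 0, 0, 3, 0]]
  ]
}}

```text
time: 12.58
position: [0.5214, 0.2797, 0.0165]
tool_rot: [-1.335, 1.131, 1.329]
ft_force: [1.1, -12.0, 5.9]
grip_width: 0.005
```

Firmly against the stop (force doubled, no movement). Back off gently, then retreat.

Call:
{"api": "servo_tool", "payload": {
  "commands": [
    [[0, 0, 0, 0, 0, -4, 0], [0, 0, 0, 0, 0, -12, 0], [0, 0, 0, 0, 0, -30, 0], [0, 0, 0, -20, 0, -60, 0], [0, 0, 0, -60, 0, -80, 0]]
  ]
}}

```text
time: 13.2
position: [0.5327, 0.2032, 0.0754]
tool_rot: [-1.332, 1.129, 1.335]
ft_force: [1.4, 0.9, 0.5]
grip_width: 0.01
```

Call:
{"api": "servo_tool", "payload": {
  "commands": [
    [[0, 0, 0, -40, 30, -20, 0], [0, 0, 0, -80, 60, -60, 0], [0, 0, 0, -120, 60, -100, 0], [0, 0, 0, -120, 60, -150, 0], [0, 0, 0, -120, 60, -150, 0]]
  ]
}}

```text
time: 13.82
position: [0.5008, 0.0428, 0.1974]
tool_rot: [-1.328, 1.127, 1.326]
ft_force: [-0.1, 0.1, -0.6]
grip_width: 0.01
```

```bash
python3 - <<'E'
from h import *
import cv2
print(ctrl.get_state()["position"],ctrl.get_state()["ft_force"])
ims=[vision.get_image("top")[185:245,170:270],vision.get_image("scene")[200:290,225:335]]
cv2.imwrite("pics/t7.png",np.hstack([cv2.resize(i,(w,int(w*i.shape[0]/i.shape[1])),interpolation=cv2.INTER_CUBIC)[:245,:,::-1] for i,w in zip(ims,(480,300))]))
print([i.shape for i in ims])
E
```

```text
[0.50083542 0.04280093 0.19741624] [-0.14734816  0.05537476 -0.55022123]
[(60, 100, 3), (90, 110, 3)]
```

View pics/t7.png

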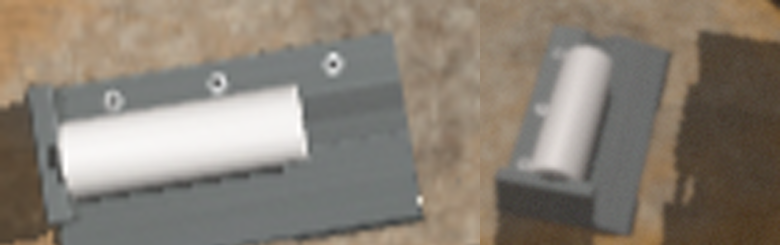

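```bash
python3 - <<'E'
from h import *
O=np.array([.515,.3263,0]);a=np.radians(9.7);ex=np.array([np.cos(a),np.sin(a),0]);ey=np.array([-np.sin(a),np.cos(a),0])
for n,u,v,z in(("right",302,122,.023),("left",66,158,.023),("stop top near",72,218,.034),("stop top far",52,90,.034),("foot right",423,218,0),("ledge r far",392,32,.009)):
  r=ray("top",170+u/4.8,185+v/4.8,z);print(n,((r-O)@ex).round(4),((r-O)@ey).round(4))
E
```

```text
right -0.0023 -0.0372
left -0.0002 0.073
stop top near -0.0282 0.0725
stop top far 0.0308 0.0725
foot right -0.055 -0.0846
ledge r far 0.0329 -0.0851
```

Everything agrees: the bar spans y −37 to +73 mm, its left end at the stop face, and it is centred and parallel.

```bash
python3 -c "
from bench import close_job
print(close_job())"
```

```text
the job is handed in; nothing more can be done
None
```

The bar is seated in the groove with its end against the stop, and the job is handed in after about 14 s of robot time. I pushed its side with the two spread fingers, rolling it along the bench and up the ramp until it dropped into the groove. Then I pushed its free end along the groove with the shut fingers.

- **Contact with the stop:** on the last pushes the bar stopped moving while the force rose from about 2 N to 12 N. I then backed off and moved the arm clear.
- **Final top view:** the bar's ends measure y −37 and +73 mm, against about −37 and 73 mm expected. Its axis is within about 2 mm of the groove's and parallel within about 1°. The camera calibration is only good to about 2 mm.
- **Small disagreements:** the V-block's size measured 2–3 mm short at first. The TCP at contact was 5 mm past my estimate, probably because I assumed the fingers thicker than they are.
- **Not measured:** I did not measure the bar's turn on the bench directly. I also did not re-measure the loupe, cup and pumice, but the planned path kept clear of them.

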